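# Draw the colour tray out of the paint box and hold it over the pad

### The arm

A 6-joint arm with a two-finger parallel gripper is mounted at the origin on the work surface. World frame = base frame: x ahead of the robot, y to its left, z up, the work surface at z = 0. Lengths are in m, angles in rad, forces in N, time in s.
With the tool pointing down it reaches from about 0.325 to 0.775 m from the base axis. Payload 5.5 kg.
Tool frame: the origin (TCP) lies between the finger pads; the fingertips stand 8 mm ahead of it and the grasp point (between the pads) lies 11 mm behind it; z points along the fingers, y is the line along which they close (so a half turn about z gives the same grasp; the last joint's range is limited). The gripper opens to 85 mm and grips with 20 to 120 N. Pads are 22 mm wide; open, the fingers measure 114 mm over their backs; the gripper's body (76 mm by 85 mm) begins 54 mm behind the grasp point. The pads swing forward as they close: fully open they stand 13 mm farther back than shut.
Start: joints at [1.078, 0.091, 1.231, -0, 1.82, -0.057], TCP at [0.253, 0.544, 0.239] pointing down, gripper open.
Joint ranges: [-2.87, 2.87], [-0.86, 2.18], [0.17, 2.46], [-1.51, 4.65], [0.06, 2.69], [-2.65, 2.65]. Speed limits (rad/s): [2.57, 2.57, 3.01, 3.14, 3.14, 3.14].

### API

Orientations are given as a 3x3 rotation matrix whose columns are the frame's x, y, z axes.
In Python, from rig import get_obs, capture, get_calibration, hand_in gives the robot as it stands.
- The arm moves only by the tool arm_command, never from a script. Its argument "steps" is a list of rows, each an object with "dp": the shift along the tool's x, y, z in cm, a list of three; "twist": the turn, a rotation vector about the tool's x, y, z in degrees, a list of three; "claw": the opening in per cent of the stroke, from 0 (shut) to 100 (fully open). A call has 1 to 10 rows; each row is the pose to reach, as a shift and turn from the pose commanded when the call began, along the tool's axes at that moment; what a row does not reach only later rows make up. A row lasts 1/8 s, in which the tool goes at most 62.5 mm and 10.7 degrees, less where a joint would pass 70% of its speed; a pose out of reach is approached as far as the arm can. A call with a gripper value outside its range is refused whole. The fingers move at their own pace and stop on an object; "newtons" is the grip in N (left out, the last holds). Time passes only in rows, so rows that repeat a pose let the fingers close. It gives the time, the measured TCP pose, the force, the opening and the grip force at its end, in the units of the state.
- get_obs(): the state, without advancing time (a new reading comes with each control period).
- capture(name): name is "scene" or "side" or "wrist"; returns the picture (384x512x3 uint8, red, green, blue); there is no depth.
- get_calibration(name): a dict with "fov_y" (degrees; the focal length in pixels is half the picture's height over the tangent of half this angle, whatever the lens; pixels are square), "cx", "cy" (the principal point, pixels), "extrinsics" (4x4, takes a point from camera to world coordinates); the wrist camera has in their place "hand_eye" (4x4, takes a point from camera to tool coordinates, whose origin is the TCP and whose axes are the flange's). Camera axes: x right, y down, z forward; pixel columns grow to the right and rows downward; lengths in m; the calibration is good to about 2 mm. The wrist camera is an equidistant fisheye: a pixel r from the principal point sees the ray r / f radians off the axis. A picture is of the moment at which its call begins: read the wrist's pose just before it. get_calibration takes no time and is no camera call.
- hand_in(): hands the job in; it is judged then, once.
The state is a dict: "time_s": time; "joint_pos": joint angles; "joint_velocities": joint speeds; "joint_efforts": joint torques, N m; "position": TCP position; "eef_rot": TCP orientation; "wrist_force": force on the tool from outside, world axes, zero at the start; "moment": the same for the moment, N m; "opening": finger opening in m; "gripper_force": force on a finger pad.
Only numpy, scipy, OpenCV 4.12 (cv2) and the standard library are available. Lean on these libraries where they do the work, as an engineer would, in place of code of your own. Each camera call takes 0.05 s, during which the arm holds its last target. There are 200 camera calls.

### The job

Swing the lid of the wooden paint box open past upright, so that it stays open by itself, then draw the tray of colours hidden inside straight up out of the box by its handle. Carry it level to the drawing pad and finish while still holding it there: level and still, about a hand's breadth above the middle of the page, carried by the gripper alone, with the lid left open. Leave the spirit tin, the brush jar and the water cup where they stand.

Things in the scene. Friction and masses are not known exactly. Their poses are not given: they have to be found in the camera images.
- paint_box: Open-topped wooden box with a hinged lid, fixed to the table; outside 160 mm (its x) by 240 mm (its y) by 90 mm high without the lid, walls 8 mm thick, brass corners. Origin: centre of its underside, on the table. Its front (clasp) faces its own -x, the lid's hinge is along the top of its +x wall. Inside, two ledges along the short walls carry the tray with its underside 34 mm above the table. Its yaw and place vary; it may stand left or right of the pad.
- lid (a joint): Angle of the lid, rad: 0 lid closed flat on the box, 1.57 upright, stop at 1.9 (leaning back over the far side). It may start slightly ajar (up to 0.15). Stiff hinge: the lid stays at any angle where it is left; lifting it takes up to about 4 N at the knob.
- lid_hinge (a point): Middle of the lid's hinge line: 80 mm from the box's centre towards the box's +x, 90 mm above the table. The hinge line runs along the box's y axis. The lid is a board 160 mm by 240 mm by 10 mm thick that lies on the rim when closed. The axes of this point turn with the lid and equal the box's axes when it is closed.
- lid_knob (a point): Centre of the brass ball knob, 22 mm in diameter, on a 10 mm stem on the lid's outer face: 135 mm from the hinge (25 mm in from the lid's front edge), 26 mm above the lid's face, 36 mm above the hinge plane. It turns with the lid: up when closed, towards the box's +x when upright. Pinched along the hinge line it must turn between the fingers: a light grip (20 N) lets it, a hard one binds and slips.
- paint_tray: Loose lift-out wooden tray with 24 coloured pans, 0.3 to 0.45 kg, 138 mm (its x) by 218 mm (its y), 16 mm high at the rim; a handle board stands along its middle. It lies in the box under the closed lid with about 3 mm play all round, its axes along the box's. Origin: centre of its underside; z up.
- tray_handle (a point): Point to grip on the tray's handle board: on the tray's centre line, 38 mm above its underside. The handle board there is 10 mm thick (along the tray's x), 90 mm long (along the tray's y), its top edge 48 mm above the tray's underside (8 mm below the closed lid) and 26 mm above the low rib (22 mm high) that goes on to both ends; the pans beside it are 15 mm high above the underside.
- drawing_pad: Drawing pad lying flat, fixed to the table: white page 206 mm (its x) by 146 mm (its y), 12 mm thick, wire-bound along one short side. Origin: centre of its underside, which is under the middle of the page. Its place and yaw vary.
- spirit_tin: Bystander: blue rectangular tin with a white cap, 60 by 92 by 161 mm high, to one side of the work. Origin: centre of its underside.
- brush_jar: Bystander: glass jar of brushes, 76 mm in diameter, about 220 mm high over the brushes, to one side of the work. Origin: centre of its underside.
- water_cup: Bystander: clear plastic cup, 72 mm across, 75 mm high, beyond the work. Origin: centre of its underside.

How it is judged:
On the way, in this order (a step that is already met when the one before it is completed fails the run):
1. the lid is swung open past upright (more than 1.5 rad) (value of joint lid above 1.5 rad), for 0.2 s.
2. the tray is drawn up clear of the box's rim, in the fingers (z of paint_tray in the frame of paint_box above 0.092 m and contact force between paint_tray and the fingers above 1 N), for 0.2 s.
At the end, for the whole second after the job is handed in: The gripper alone holds the tray still and level (within 0.15 rad) with its underside 50 to 180 mm above the page and its centre within 50 mm of the middle of the page, seen from above; it touches neither box, tin nor jar, and the lid stands open (more than 1.45 rad) (horizontal distance between paint_tray and drawing_pad below 0.05 m and z of paint_tray in the frame of drawing_pad between 0.062 and 0.192 m and angle between paint_tray's own z axis and vertical below 0.15 rad and linear speed of paint_tray below 0.03 m/s and contact force between paint_tray and the fingers above 1 N and contact force between paint_tray and paint_box below 0.1 N and contact force between paint_tray and spirit_tin below 0.1 N and contact force between paint_tray and brush_jar below 0.1 N and value of joint lid above 1.45 rad); the arm keeps its last pose, push and grip.
It fails at once if the tray is tipped by more than 0.45 rad (angle between paint_tray's own z axis and vertical above 0.45 rad).
It fails at once if the spirit tin is shifted by more than 25 mm or tipped (distance of spirit_tin from where it was at the start of the episode above 0.025 m or angle between spirit_tin's own z axis and vertical above 0.3 rad).
It fails at once if the brush jar is shifted by more than 25 mm or tipped (distance of brush_jar from where it was at the start of the episode above 0.025 m or angle between brush_jar's own z axis and vertical above 0.3 rad).
It fails at once if the water cup is shifted by more than 25 mm or tipped (distance of water_cup from where it was at the start of the episode above 0.025 m or angle between water_cup's own z axis and vertical above 0.3 rad).
It also fails if it takes over 59 s, if anything falls off the work surface, if the arm or the gripper's body presses on something with over 40 N, if the wrist force passes 120 N, or if a joint passes its speed limit or range.

## Working session

There is one attempt and no reset: what is moved stays moved. The work goes in short steps, Python scripts to look and compute and a tool call to move; the robot and the scene stay as the last step left them, time stands still between calls to the robot, and variables do not carry over. Pictures are saved under pics/ and viewed, at most 10 in all, crops included, and the job is handed in when it is done.

Besides the shell and the picture viewer there is one more tool, called after "Emit:" in YAML: its name, and indented under it one key for each argument. arm_command: Moves the arm, as the interface text tells. Its arguments: {"type":"object","properties":{"steps":{"type":"array"},"newtons":{"type":"number"}},"required":["steps"]}

```bash
ls; mkdir -p pics
python3 - <<'E'
from rig import *
import cv2,numpy as np
o=get_obs();print({k:np.round(v,3).tolist() for k,v in o.items()})
for n in("scene","side","wrist"):
    c=get_calibration(n);print(n,{k:np.round(v,4).tolist() for k,v in c.items()})
    im=capture(n);cv2.imwrite(f"pics/{n}0.png",cv2.cvtColor(im,cv2.COLOR_RGB2BGR))
E
```

```text
pics
{'time_s': 0.0, 'joint_pos': [1.078, 0.092, 1.232, -0.0, 1.82, -0.057], 'joint_velocities': [0.001, -0.0, 0.0, 0.001, -0.001, 0.0], 'joint_efforts': [-0.001, -45.876, -41.801, -0.0, 0.012, -0.0], 'position': [0.253, 0.544, 0.238], 'eef_rot': [[-0.907, 0.422, -0.001], [0.422, 0.907, -0.002], [0.0, -0.002, -1.0]], 'wrist_force': [-0.582, 0.402, -0.376], 'moment': [0.02, -0.031, -0.011], 'gripper_force': 0.0, 'opening': 0.085}
scene {'fov_y': 56.1737, 'cx': 257.0478, 'cy': 185.5875, 'extrinsics': [[0.0039, 0.6222, -0.7828, 1.5668], [0.9999, 0.01, 0.0129, -0.0342], [0.0159, -0.7828, -0.6221, 0.871], [0.0, 0.0, 0.0, 1.0]]}
side {'fov_y': 47.3948, 'cx': 259.4067, 'cy': 184.153, 'extrinsics': [[-0.9642, -0.1482, 0.2201, 0.3196], [-0.2652, 0.5111, -0.8176, 1.115], [0.0087, -0.8467, -0.5321, 0.8287], [0.0, 0.0, 0.0, 1.0]]}
wrist {'fov_y': 65.7065, 'cx': 255.1208, 'cy': 195.0685, 'hand_eye': [[0.0005, -0.9482, -0.3176, 0.0821], [1.0, 0.0002, 0.0009, 0.0002], [-0.0008, -0.3176, 0.9482, -0.1348], [0.0, 0.0, 0.0, 1.0]]}
```

View pics/scene0.png

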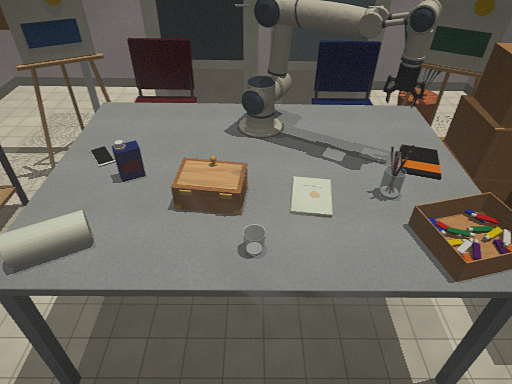

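View pics/side0.png

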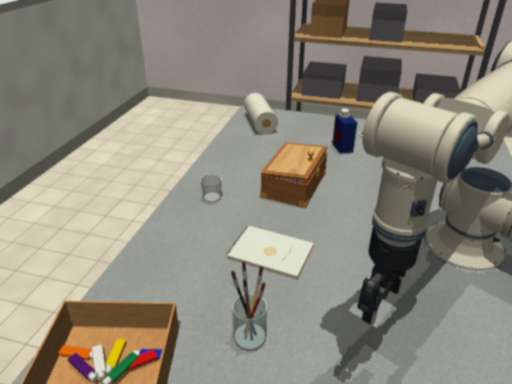

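Scene: box at about px (210,185) with the knob at (213,160) facing the robot and hinges towards the camera. The pad is at (312,196), tin (128,160), jar (393,180), cup (254,242). I'll zoom in on the box and pad.

Run:
```python
import cv2,numpy as np
a=cv2.imread("pics/scene0.png")[145:225,160:345]; b=cv2.imread("pics/side0.png")[130:285,215:335]
a=cv2.resize(a,None,fx=4,fy=4,interpolation=cv2.INTER_CUBIC)
cv2.imwrite("pics/za.png",a)
b=cv2.resize(b,None,fx=3.8,fy=3.8,interpolation=cv2.INTER_CUBIC)
cv2.imwrite("pics/zb.png",b);print(a.shape,b.shape)
```

```text
(320, 740, 3) (589, 456, 3)
```

View pics/za.png

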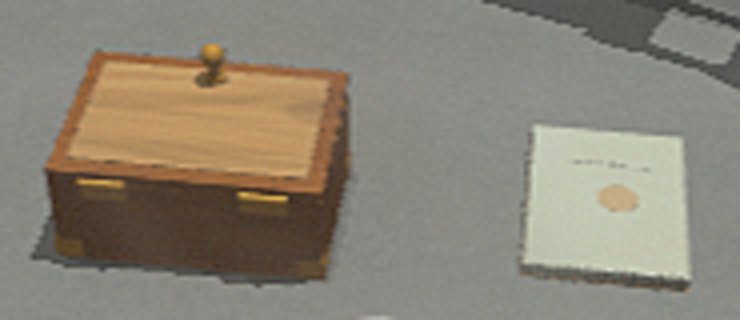

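View pics/zb.png

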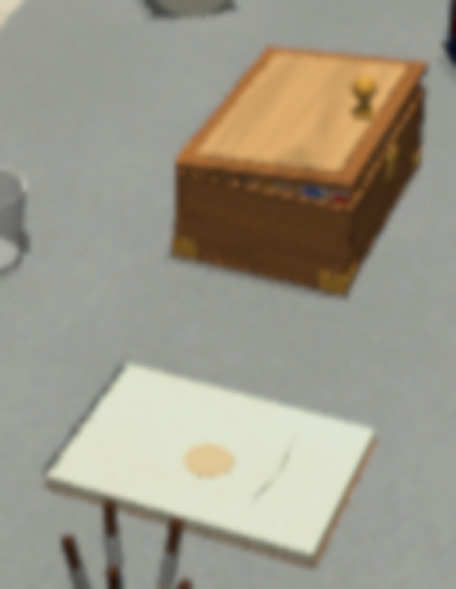

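The lid is slightly ajar: the side view shows colours under its front edge. The zooms give me the knob, the box's hinge and bottom corners, and the pad corners, so I can cast rays to them.

```bash
cat > h.py <<'E'
import numpy as np,cv2
from rig import *
def ray(n,uv,o=None):
    c=get_calibration(n);uv=np.asarray(uv,float);f=192/np.tan(np.radians(c["fov_y"])/2)
    d=(uv-[c["cx"],c["cy"]])/f
    if n=="wrist":
        r=np.linalg.norm(d);v=np.r_[np.sin(r)*d/max(r,1e-9),np.cos(r)]
        T=np.eye(4);T[:3,:3]=o["eef_rot"];T[:3,3]=o["position"];E=T@np.array(c["hand_eye"])
    else:
        v=np.r_[d,1];E=np.array(c["extrinsics"])
    v=E[:3,:3]@v;return E[:3,3],v/np.linalg.norm(v)
def onz(n,uv,z,o=None):
    p,v=ray(n,uv,o);return p+v*(z-p[2])/v[2]
def tri(rays):
    A=np.zeros((3,3));b=np.zeros(3)
    for p,v in rays:
        M=np.eye(3)-np.outer(v,v);A+=M;b+=M@p
    x=np.linalg.solve(A,b);return x,[round(float(np.linalg.norm((np.eye(3)-np.outer(v,v))@(x-p))),4) for p,v in rays]
def wproj(P,o):
    c=get_calibration("wrist");T=np.eye(4);T[:3,:3]=o["eef_rot"];T[:3,3]=o["position"]
    q=np.linalg.inv(T@np.array(c["hand_eye"]))@np.r_[P,1];f=192/np.tan(np.radians(c["fov_y"])/2)
    t=np.arctan2(np.hypot(q[0],q[1]),q[2]);return np.array([c["cx"],c["cy"]])+f*t*q[:2]/np.hypot(q[0],q[1])
E
python3 - <<'E'
from h import *
np.set_printoptions(precision=4,suppress=True)
A=lambda u,v:(160+u/4-.4,145+v/4-.4); B=lambda u,v:(215+u/3.8-.4,130+v/3.8-.4)
print("knob",tri([ray("scene",A(212,53)),ray("side",B(364,88))]))
print("hinge+y",tri([ray("scene",A(325,191)),ray("side",B(178,162))]))
for z,p in((.1,(48,170)),(.1,(325,191)),(0,(326,278)),(0,(58,257))):print("sc",z,onz("scene",A(*p),z))
for z,p in((.1,(178,162)),(0,(173,256)),(0,(346,295))):print("si",z,onz("side",B(*p),z))
print("pad");S=[onz("scene",A(*p),.012) for p in((532,125),(683,135),(690,280),(523,266))];print(np.array(S),np.mean(S,0))
S=[onz("side",B(*p),.012) for p in((125,363),(375,430),(313,555),(48,482))];print(np.array(S),np.mean(S,0))
E
```

```text
knob (array([ 0.4923, -0.178 ,  0.1421]), [0.0003, 0.0003])
hinge+y (array([ 0.6338, -0.0734,  0.1012]), [0.0012, 0.0012])
sc 0.1 [ 0.6095 -0.3094  0.1   ]
sc 0.1 [ 0.6339 -0.0728  0.1   ]
sc 0 [ 0.6336 -0.0732  0.    ]
sc 0 [ 0.6093 -0.3136  0.    ]
si 0.1 [ 0.634  -0.0773  0.1   ]
si 0 [ 0.6383 -0.0801  0.    ]
si 0 [ 0.4784 -0.0632  0.    ]
pad
[[0.4211 0.1255 0.012 ]
 [0.4351 0.2741 0.012 ]
 [0.6448 0.2458 0.012 ]
 [0.6287 0.1007 0.012 ]] [0.5324 0.1865 0.012 ]
[[0.63   0.0968 0.012 ]
 [0.4228 0.1242 0.012 ]
 [0.4421 0.2694 0.012 ]
 [0.6432 0.2485 0.012 ]] [0.5345 0.1847 0.012 ]
```

Run:
```python
from h import *
np.set_printoptions(precision=3,suppress=True)
for n,s,d in(("jar",(392,193),(250,338)),("tin",(131,175),(344,147)),("cup",(254,250),(211,196))):print(n,onz("scene",s,0),onz("side",d,0))
o=get_obs();R=o["eef_rot"]
for t in([.42,.2,.36],[.4,-.17,.36],):print(R.T@(np.array(t)-o["position"])*100)
```

```text
jar [ 0.508  0.501 -0.   ] [ 0.508  0.484 -0.   ]
tin [ 0.411 -0.521  0.   ] [ 0.403 -0.534  0.   ]
cup [ 0.8   -0.027  0.   ] [ 0.801 -0.039  0.   ]
[-29.632 -24.138 -12.127]
[-43.439 -58.523 -12.075]
```

Emit:
arm_command:
  steps:
    - {"dp": [0,0,-6],"twist": [0,0,0],"claw": 100}
    - {"dp": [-3,-4,-12],"twist": [0,0,0],"claw": 100}
    - {"dp": [-7,-9,-12],"twist": [0,0,-5],"claw": 100}
    - {"dp": [-11,-14,-12],"twist": [0,0,-10],"claw": 100}
    - {"dp": [-15,-19,-12],"twist": [0,0,-15],"claw": 100}
    - {"dp": [-19,-24,-12],"twist": [0,0,-19],"claw": 100}
    - {"dp": [-23,-29,-12],"twist": [0,0,-19],"claw": 100}
    - {"dp": [-27,-34,-12],"twist": [0,0,-19],"claw": 100}
    - {"dp": [-30,-39,-12],"twist": [0,0,-19],"claw": 100}
    - {"dp": [-33,-44,-12],"twist": [0,0,-19],"claw": 100}

```text
time_s: 1.4
position: [0.3652, 0.0152, 0.3591]
eef_rot: [[-0.995, 0.104, 0.0], [0.104, 0.995, 0.0], [-0.0, 0.0, -1.0]]
wrist_force: [0.5, -0.2, 0.3]
opening: 0.0854
gripper_force: 0.0
```

Run:
```python
from h import *
np.set_printoptions(precision=3,suppress=True)
o=get_obs();R=np.array(o["eef_rot"]);print(o["time_s"],o["position"],R,o["joint_pos"])
print(R.T@(np.array([.4,-.175,.33])-o["position"])*100)
yb=np.array([.1045,.9945,0]);print(np.degrees(np.arctan2(*(R.T@yb)[[0,1]])))
```

```text
1.4 [0.365 0.015 0.359] [[-0.995  0.104  0.   ]
 [ 0.104  0.995  0.   ]
 [-0.     0.    -1.   ]] [-0.051 -0.462  1.499  0.     2.105 -1.518]
[ -5.434 -18.561   2.906]
-0.04763105032150544
```

Emit:
arm_command:
  steps:
    - {"dp": [-2,-6,1],"twist": [0,0,0],"claw": 100}
    - {"dp": [-4,-12,2],"twist": [0,0,0],"claw": 100}
    - {"dp": [-5,-18,3],"twist": [0,0,0],"claw": 100}
    - {"dp": [-5,-18.5,3],"twist": [0,0,0],"claw": 100}
    - {"dp": [-5,-18.5,3],"twist": [0,0,0],"claw": 100}

```text
time_s: 2.02
position: [0.3957, -0.1722, 0.329]
eef_rot: [[-0.994, 0.105, -0.001], [0.105, 0.994, 0.001], [0.001, 0.001, -1.0]]
wrist_force: [-0.6, -0.2, -0.2]
opening: 0.0857
gripper_force: 0.0
```

Run:
```python
from h import *
o=get_obs();im=capture("wrist");print(o["position"],o["joint_velocities"])
im=cv2.cvtColor(im,cv2.COLOR_RGB2BGR);cv2.imwrite("pics/w1.png",im)
cv2.imwrite("pics/w1b.png",cv2.resize(im,(768,576),interpolation=cv2.INTER_CUBIC))
for n,P in(("knob",[.4923,-.178,.142]),("hy+",[.634,-.075,.1]),("hy-",[.61,-.311,.1])):print(n,1.5*wproj(P,o))
```

```text
[ 0.39572232 -0.1722143   0.32904965] [ 0.04162013 -0.02350867 -0.00532854  0.00491259  0.00469719  0.00572679]
knob [387.07196048 374.49366996]
hy+ [495.91294974 458.68194147]
hy- [273.46747735 459.82397283]
```

View pics/w1b.png

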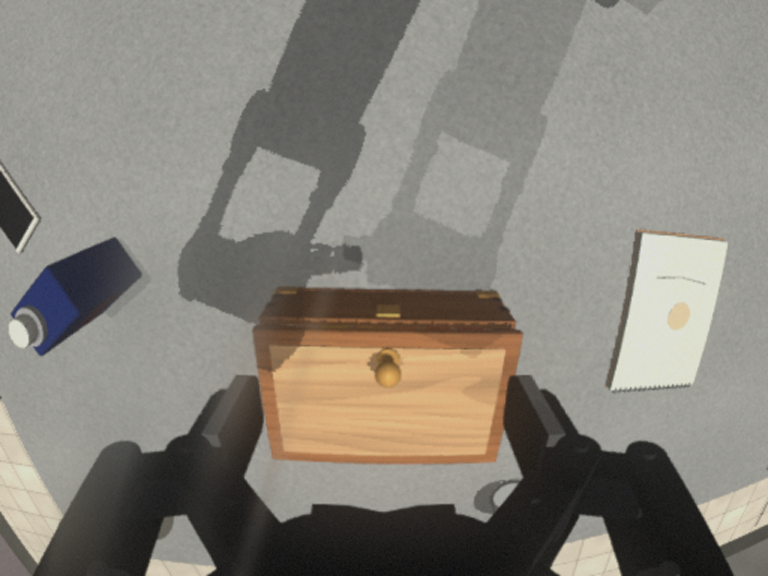

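The wrist view puts the knob at (388,374) and the hinge edge corners at (497,459) and (273,461). All three match the triangulated prediction, so I'll approach the knob.

Emit:
arm_command:
  steps:
    - {"dp": [-5,0.2,4],"twist": [0,0,0],"claw": 100}
    - {"dp": [-9.7,0.4,8],"twist": [0,0,0],"claw": 80}
    - {"dp": [-9.7,0.4,13],"twist": [0,0,0],"claw": 70}
    - {"dp": [-9.7,0.4,13],"twist": [0,0,0],"claw": 60}
    - {"dp": [-9.7,0.4,13],"twist": [0,0,0],"claw": 60}
  newtons: 20

```text
time_s: 2.7
position: [0.4935, -0.1774, 0.2026]
eef_rot: [[-0.995, 0.102, 0.004], [0.102, 0.995, -0.002], [-0.004, -0.001, -1.0]]
wrist_force: [0.0, -0.2, 0.7]
opening: 0.0513
gripper_force: 0.0
```

Emit:
arm_command:
  steps:
    - {"dp": [0.1,0,3],"twist": [0,0,0],"claw": 60}
    - {"dp": [0.1,0,6],"twist": [0,0,0],"claw": 60}
    - {"dp": [0.1,0,6.9],"twist": [0,0,0],"claw": 60}
    - {"dp": [0.1,0,6.9],"twist": [0,0,0],"claw": 60}
    - {"dp": [0.1,0,6.9],"twist": [0,0,0],"claw": 10}
    - {"dp": [0.1,0,6.9],"twist": [0,0,0],"claw": 10}
    - {"dp": [0.1,0,6.9],"twist": [0,0,0],"claw": 10}
    - {"dp": [0.1,0,6.9],"twist": [0,0,0],"claw": 10}
  newtons: 20

```text
time_s: 3.7
position: [0.4919, -0.1783, 0.1306]
eef_rot: [[-0.995, 0.104, 0.0], [0.104, 0.995, -0.001], [-0.0, -0.001, -1.0]]
wrist_force: [-0.2, -1.0, 0.5]
opening: 0.0206
gripper_force: 19.5
```

Run:
```python
from h import *
np.set_printoptions(precision=3,suppress=True)
o=get_obs();R=np.array(o["eef_rot"]);print(o["position"],R,o["opening"],o["gripper_force"],o["wrist_force"])
# arc table: tool-frame shift (cm) of knob from phi0
H=np.array([.6223,-.193,.09]);xb=np.array([.9945,-.1045,0]);z=np.array([0,0,1])
K=lambda f:H+xb*(-.135*np.cos(f)+.036*np.sin(f))+z*(.135*np.sin(f)+.036*np.cos(f))
print(K(.12))
for f in np.r_[np.arange(.12,1.7,.16),1.75,1.8]:print(round(f,2),R.T@(K(f)-K(.12))*100)
```

```text
[ 0.492 -0.178  0.131] [[-0.995  0.104  0.   ]
 [ 0.104  0.995 -0.001]
 [-0.    -0.001 -1.   ]] 0.02055808679143973 19.52028751373291 [-0.205 -1.027  0.51 ]
[ 0.493 -0.179  0.142]
0.12 [0. 0. 0.]
0.28 [-0.993 -0.001 -2.   ]
0.44 [-2.293 -0.003 -3.816]
0.6 [-3.865 -0.004 -5.402]
0.76 [-5.669 -0.006 -6.717]
0.92 [-7.66  -0.007 -7.728]
1.08 [-9.787 -0.008 -8.409]
1.24 [-11.995  -0.009  -8.743]
1.4 [-14.228  -0.01   -8.72 ]
1.56 [-16.429  -0.01   -8.342]
1.75 [-18.923  -0.01   -7.445]
1.8 [-19.547  -0.011  -7.131]
```

Emit:
arm_command:
  steps:
    - {"dp": [-0.5,0,-1],"twist": [0,0,0],"claw": 10}
    - {"dp": [-1,0,-2],"twist": [0,0,0],"claw": 10}
    - {"dp": [-1.6,0,-2.95],"twist": [0,0,0],"claw": 10}
    - {"dp": [-2.3,0,-3.8],"twist": [0,0,0],"claw": 10}
    - {"dp": [-3.9,0,-5.4],"twist": [0,0,0],"claw": 10}
    - {"dp": [-5.7,0,-6.7],"twist": [0,0,0],"claw": 10}
    - {"dp": [-7.7,0,-7.7],"twist": [0,0,0],"claw": 10}
    - {"dp": [-8.7,0,-8.1],"twist": [0,0,0],"claw": 10}
    - {"dp": [-9.8,0,-8.4],"twist": [0,0,0],"claw": 10}
    - {"dp": [-9.8,0,-8.4],"twist": [0,0,0],"claw": 10}

```text
time_s: 4.95
position: [0.5902, -0.1904, 0.216]
eef_rot: [[-0.994, 0.106, 0.002], [0.106, 0.994, -0.004], [-0.003, -0.004, -1.0]]
wrist_force: [-1.1, -7.1, 3.3]
opening: 0.0205
gripper_force: 20.8
```

Run:
```python
from h import *
o=get_obs();R=np.array(o["eef_rot"]);print(o["position"],o["opening"],o["gripper_force"],o["wrist_force"],o["joint_pos"])
a=cv2.cvtColor(capture("side"),cv2.COLOR_RGB2BGR);cv2.imwrite("pics/s2.png",a[90:300,180:440])
```

```text
[ 0.59015773 -0.19042453  0.21598089] 0.02048164797629878 20.826688706874847 [-1.05507281 -7.07716201  3.26934078] [-0.36539324  0.13920116  1.22013347 -0.00301105  1.77882294 -1.83070954]
```

View pics/s2.png

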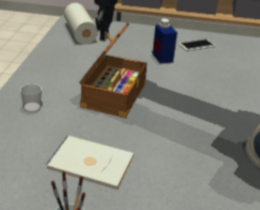

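The side crop shows the lid about 60° up with the fingers still on the knob, and the tray visible inside. I'll continue the arc past upright.

Emit:
arm_command:
  steps:
    - {"dp": [-1.1,-0.1,-0.2],"twist": [0,0,0],"claw": 10}
    - {"dp": [-2.2,-0.1,-0.33],"twist": [0,0,0],"claw": 10}
    - {"dp": [-3.3,-0.1,-0.35],"twist": [0,0,0],"claw": 10}
    - {"dp": [-4.4,-0.1,-0.3],"twist": [0,0,0],"claw": 10}
    - {"dp": [-5.5,-0.1,-0.15],"twist": [0,0,0],"claw": 10}
    - {"dp": [-6.6,-0.1,0.1],"twist": [0,0,0],"claw": 10}
    - {"dp": [-7.9,-0.1,0.5],"twist": [0,0,0],"claw": 10}
    - {"dp": [-9.1,-0.1,0.95],"twist": [0,0,0],"claw": 10}
    - {"dp": [-9.1,-0.1,0.95],"twist": [0,0,0],"claw": 10}
    - {"dp": [-9.1,-0.1,0.95],"twist": [0,0,0],"claw": 10}

```text
time_s: 6.25
position: [0.6814, -0.2018, 0.2082]
eef_rot: [[-0.994, 0.107, 0.007], [0.106, 0.994, -0.006], [-0.008, -0.005, -1.0]]
wrist_force: [2.9, -10.3, 6.4]
opening: 0.0192
gripper_force: 19.3
```

Run:
```python
from h import *
o=get_obs();R=np.array(o["eef_rot"]);print(o["position"],o["opening"],o["gripper_force"],o["wrist_force"],o["joint_pos"])
a=cv2.cvtColor(capture("side"),cv2.COLOR_RGB2BGR);cv2.imwrite("pics/s3.png",cv2.resize(a[90:230,220:380],None,fx=3,fy=3,interpolation=2))
```

```text
[ 0.68144845 -0.20177156  0.20822223] 0.01922769663402676 19.34076637029648 [  2.93355086 -10.26060541   6.43623211] [-0.33427811  0.38941934  0.94072305 -0.00317593  1.80252543 -1.79910018]
```

View pics/s3.png

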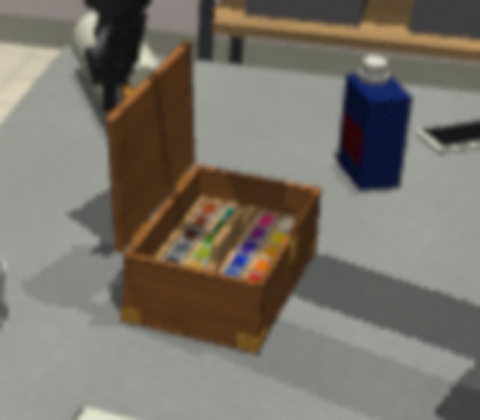

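The lid is open past upright and leaning back. I'll release the knob and go up.

Emit:
arm_command:
  steps:
    - {"dp": [0,0,0],"twist": [0,0,0],"claw": 55}
    - {"dp": [0,0,0],"twist": [0,0,0],"claw": 55}
    - {"dp": [0,0,0],"twist": [0,0,0],"claw": 55}
    - {"dp": [-0.2,0,-2],"twist": [0,0,0],"claw": 55}
    - {"dp": [-0.4,0,-5],"twist": [0,0,0],"claw": 55}
    - {"dp": [-0.5,0,-9],"twist": [0,0,0],"claw": 55}
    - {"dp": [-0.5,0,-12],"twist": [0,0,0],"claw": 55}
    - {"dp": [-0.5,0,-12],"twist": [0,0,0],"claw": 55}

```text
time_s: 7.3
position: [0.6852, -0.199, 0.3283]
eef_rot: [[-0.995, 0.103, 0.006], [0.103, 0.995, -0.002], [-0.006, -0.001, -1.0]]
wrist_force: [0.5, 0.0, 0.3]
opening: 0.0471
gripper_force: 0.0
```

Emit:
arm_command:
  steps:
    - {"dp": [4,0,0],"twist": [0,0,10],"claw": 100}
    - {"dp": [8,0,0],"twist": [0,0,20],"claw": 100}
    - {"dp": [12,0,0],"twist": [0,0,30],"claw": 100}
    - {"dp": [14.4,0.3,0],"twist": [0,0,40],"claw": 100}
    - {"dp": [14.4,0.3,0],"twist": [0,0,50],"claw": 100}
    - {"dp": [14.4,0.3,0],"twist": [0,0,60],"claw": 100}
    - {"dp": [14.4,0.3,0],"twist": [0,0,70],"claw": 100}
    - {"dp": [14.4,0.3,0],"twist": [0,0,80],"claw": 100}
    - {"dp": [14.4,0.3,0],"twist": [0,0,90],"claw": 100}
    - {"dp": [14.4,0.3,0],"twist": [0,0,90],"claw": 100}

```text
time_s: 8.55
position: [0.5415, -0.181, 0.3228]
eef_rot: [[0.102, 0.995, -0.003], [0.995, -0.102, 0.001], [0.001, -0.003, -1.0]]
wrist_force: [0.8, 0.3, 0.3]
opening: 0.0857
gripper_force: 0.0
```

Run:
```python
from h import *
np.set_printoptions(precision=3,suppress=True)
o=get_obs();R=np.array(o["eef_rot"]);im=cv2.cvtColor(capture("wrist"),cv2.COLOR_RGB2BGR);print(o["position"],R,o["wrist_force"],o["joint_pos"])
cv2.imwrite("pics/w2.png",im);cv2.imwrite("pics/w2b.png",cv2.resize(im,(768,576),interpolation=2))
C=np.array([.5427,-.185,0]);yb=np.array([.1045,.9945,0])
for s in(-.045,.045):print(s,1.5*wproj(C+yb*s+[0,0,.082],o))
```

```text
[ 0.542 -0.181  0.323] [[ 0.102  0.995 -0.003]
 [ 0.995 -0.102  0.001]
 [ 0.001 -0.003 -1.   ]] [0.82  0.285 0.343] [-0.382  0.049  1.126  0.     1.97  -0.28 ]
-0.045 [385.341 298.508]
0.045 [385.805 197.348]
```

View pics/w2b.png

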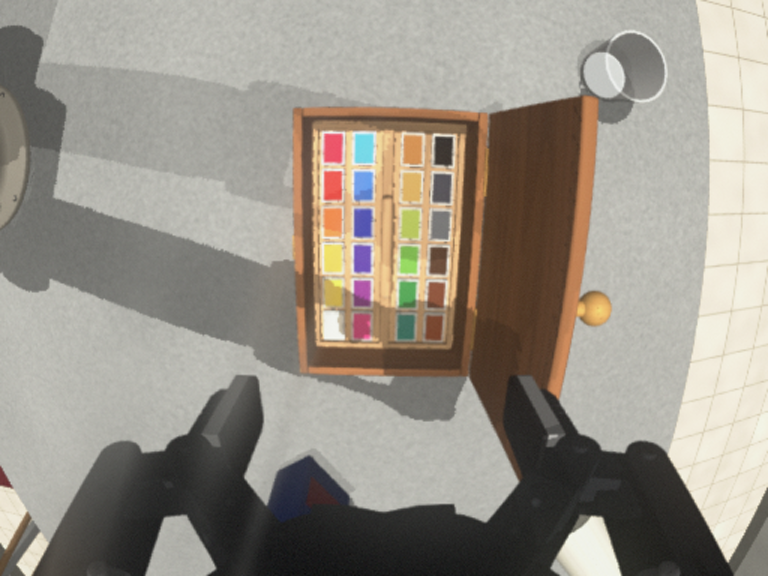

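The wrist view shows the tray with its handle board at x≈388, y from 195 to 298. The prediction was 385.5, so it sits about 2 mm further towards +x. I'll descend over it.

Emit:
arm_command:
  steps:
    - {"dp": [-0.2,0.2,5],"twist": [0,0,0],"claw": 65}
    - {"dp": [-0.4,0.4,10],"twist": [0,0,0],"claw": 60}
    - {"dp": [-0.4,0.4,15],"twist": [0,0,0],"claw": 60}
    - {"dp": [-0.4,0.4,20],"twist": [0,0,0],"claw": 60}
    - {"dp": [-0.4,0.4,20],"twist": [0,0,0],"claw": 60}
    - {"dp": [-0.4,0.4,20],"twist": [0,0,0],"claw": 60}

```text
time_s: 9.35
position: [0.546, -0.1859, 0.1268]
eef_rot: [[0.102, 0.995, 0.002], [0.995, -0.102, -0.001], [-0.001, 0.002, -1.0]]
wrist_force: [0.2, -0.6, 1.1]
opening: 0.0511
gripper_force: 0.0
```

Run:
```python
from h import *
np.set_printoptions(precision=3,suppress=True)
o=get_obs();R=np.array(o["eef_rot"]);im=cv2.cvtColor(capture("wrist"),cv2.COLOR_RGB2BGR);print(o["position"],R,o["wrist_force"])
cv2.imwrite("pics/w3.png",im);cv2.imwrite("pics/w3b.png",cv2.resize(im,(768,576),interpolation=2))
C=np.array([.5447,-.185,0]);yb=np.array([.1045,.9945,0])
for s in(-.045,0,.045):print(s,1.5*wproj(C+yb*s+[0,0,.082],o))
```

```text
[ 0.546 -0.186  0.127] [[ 0.102  0.995  0.002]
 [ 0.995 -0.102 -0.001]
 [-0.001  0.002 -1.   ]] [ 0.18  -0.649  1.076]
-0.045 [379.615 422.022]
0 [379.56  338.387]
0.045 [379.591 237.857]
```

View pics/w3b.png

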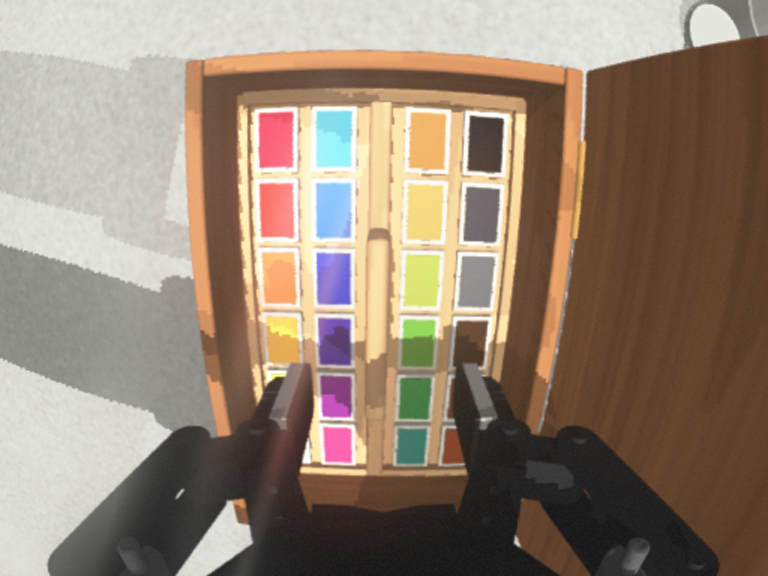

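The handle board is at x≈378 with ends at y≈233 and 415, as predicted, and it is centred between the fingers. I'll go down and grip it.

Emit:
arm_command:
  steps:
    - {"dp": [0,-0.1,3],"twist": [0,0,0],"claw": 60}
    - {"dp": [0,-0.1,5],"twist": [0,0,0],"claw": 60}
    - {"dp": [0,-0.1,6.2],"twist": [0,0,0],"claw": 60}
    - {"dp": [0,-0.1,6.2],"twist": [0,0,0],"claw": 40}
    - {"dp": [0,-0.1,6.2],"twist": [0,0,0],"claw": 20}
    - {"dp": [0,-0.1,6.2],"twist": [0,0,0],"claw": 0}
    - {"dp": [0,-0.1,6.2],"twist": [0,0,0],"claw": 0}
    - {"dp": [0,-0.1,6.2],"twist": [0,0,0],"claw": 0}
    - {"dp": [0,-0.1,6.2],"twist": [0,0,0],"claw": 0}
  newtons: 60

```text
time_s: 10.52
position: [0.5448, -0.1858, 0.0641]
eef_rot: [[0.104, 0.995, 0.002], [0.995, -0.104, -0.001], [-0.001, 0.002, -1.0]]
wrist_force: [-1.3, 0.2, 6.0]
opening: 0.0089
gripper_force: 60.3
```

Emit:
arm_command:
  steps:
    - {"dp": [0,0,-1],"twist": [0,0,0],"claw": 0}
    - {"dp": [0,0,-2],"twist": [0,0,0],"claw": 0}
    - {"dp": [0,0,-3.2],"twist": [0,0,0],"claw": 0}
    - {"dp": [0,0,-4.5],"twist": [0,0,0],"claw": 0}
    - {"dp": [0,0,-6],"twist": [0,0,0],"claw": 0}
    - {"dp": [0,0,-8],"twist": [0,0,0],"claw": 0}
    - {"dp": [0,0,-10],"twist": [0,0,0],"claw": 0}
    - {"dp": [0,0,-12],"twist": [0,0,0],"claw": 0}
    - {"dp": [0,0,-12],"twist": [0,0,0],"claw": 0}
    - {"dp": [0,0,-12],"twist": [0,0,0],"claw": 0}

```text
time_s: 11.78
position: [0.5441, -0.1855, 0.1821]
eef_rot: [[0.104, 0.995, -0.001], [0.995, -0.104, 0.0], [0.0, -0.001, -1.0]]
wrist_force: [0.3, 0.6, -4.9]
opening: 0.0089
gripper_force: 59.0
```

Run:
```python
from h import *
np.set_printoptions(precision=3,suppress=True)
o=get_obs();R=np.array(o["eef_rot"]);print(o["position"],o["opening"],o["gripper_force"],o["wrist_force"],o["moment"],o["joint_pos"])
print(R.T@(np.array([.5335,.1855,.152])-o["position"])*100)
a=cv2.cvtColor(capture("side"),cv2.COLOR_RGB2BGR);cv2.imwrite("pics/s4.png",cv2.resize(a[60:280,180:420],None,fx=2.4,fy=2.4,interpolation=2))
```

```text
[ 0.544 -0.185  0.182] 0.008939315431413733 58.97647261619568 [ 0.317  0.58  -4.936] [ 0.033 -0.008 -0.013] [-0.388  0.02   1.405 -0.     1.717 -0.284]
[36.786 -4.913  3.028]
```

View pics/s4.png

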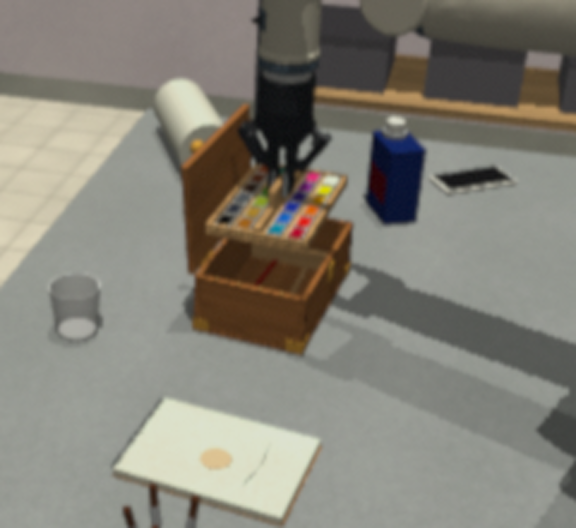

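The tray is out, level, and clear of the rim, and the lid is still open. Carrying it to the pad.

Emit:
arm_command:
  steps:
    - {"dp": [1,-0.5,0],"twist": [0,0,0],"claw": 0}
    - {"dp": [3,-1,0],"twist": [0,0,0],"claw": 0}
    - {"dp": [6,-1.5,0],"twist": [0,0,0],"claw": 0}
    - {"dp": [9.5,-2,0],"twist": [0,0,0],"claw": 0}
    - {"dp": [13,-2.5,0],"twist": [0,0,0],"claw": 0}
    - {"dp": [16.5,-3,0],"twist": [0,0,0],"claw": 0}
    - {"dp": [20,-3.5,0],"twist": [0,0,0],"claw": 0}
    - {"dp": [23,-4,0],"twist": [0,0,0],"claw": 0}
    - {"dp": [25,-4,0],"twist": [0,0,0],"claw": 0}
    - {"dp": [26,-4,0],"twist": [0,0,0],"claw": 0}

```text
time_s: 13.08
position: [0.5314, 0.0786, 0.1827]
eef_rot: [[0.102, 0.995, 0.0], [0.995, -0.102, -0.0], [-0.0, 0.0, -1.0]]
wrist_force: [1.0, -0.7, -4.5]
opening: 0.0089
gripper_force: 58.8
```

Emit:
arm_command:
  steps:
    - {"dp": [1,-0.1,0.3],"twist": [0,0,0],"claw": 0}
    - {"dp": [3,-0.3,1],"twist": [0,0,0],"claw": 0}
    - {"dp": [6,-0.6,2],"twist": [0,0,0],"claw": 0}
    - {"dp": [8.5,-0.8,2.6],"twist": [0,0,0],"claw": 0}
    - {"dp": [10,-0.9,3],"twist": [0,0,0],"claw": 0}
    - {"dp": [10.8,-0.9,3],"twist": [0,0,0],"claw": 0}
    - {"dp": [10.8,-0.9,3],"twist": [0,0,0],"claw": 0}
    - {"dp": [10.8,-0.9,3],"twist": [0,0,0],"claw": 0}
    - {"dp": [10.8,-0.9,3],"twist": [0,0,0],"claw": 0}
    - {"dp": [10.8,-0.9,3],"twist": [0,0,0],"claw": 0}

```text
time_s: 14.32
position: [0.534, 0.1851, 0.153]
eef_rot: [[0.105, 0.995, 0.0], [0.995, -0.105, -0.0], [0.0, 0.0, -1.0]]
wrist_force: [-0.7, -1.0, -4.6]
opening: 0.0089
gripper_force: 58.8
```

Run:
```python
from h import *
o=get_obs();print(o["position"],o["joint_velocities"],o["opening"],o["gripper_force"],o["wrist_force"],o["moment"])
# lid knob still where left? brass-coloured blob in side view, and tray colours spread
a=capture("side");b=cv2.cvtColor(cv2.imread("pics/w3.png"),cv2.COLOR_BGR2RGB);w=capture("wrist").astype(int)
from math import hypot
K=np.array([.681,-.202,.22])
h=cv2.cvtColor(a,cv2.COLOR_RGB2HSV);m=((h[...,0]>14)&(h[...,0]<26)&(h[...,1]>150)&(h[...,2]>110)).astype(np.uint8)
n,_,s,c=cv2.connectedComponentsWithStats(m[90:200,240:330])
print([(s[i,4],c[i]+[240,90]) for i in range(1,n) if s[i,4]>4])
E=np.linalg.inv(np.array(get_calibration("side")["extrinsics"]));q=E@np.r_[K,1];f=192/np.tan(np.radians(47.3948/2));print(259.4+f*q[0]/q[2],184.15+f*q[1]/q[2])
```

```text
[0.53395665 0.18511217 0.1529684 ] [ 3.41257985e-03  2.98402354e-03 -6.94817453e-05  9.34197163e-04
 -9.04029589e-04  1.40383322e-03] 0.008896044341879303 58.81955087184906 [-0.74620426 -0.96728694 -4.55383536] [-0.0662171   0.01261933 -0.05380894]
[(np.int32(9), array([317.33333333, 169.11111111])), (np.int32(5), array([301.2, 182.2]))]
258.0685354312552 121.70664156750334
```

```bash
python3 -c "
from rig import *
print(hand_in())"
```

```text
the job is handed in; nothing more can be done
None
```

I opened the lid past upright, drew the tray out of the box, and handed in with the gripper alone holding it level and still, about 11 cm above the middle of the page; no verdict came back, and I last saw the lid standing open just before the carry to the pad.

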